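File the mini deck boxes in numbered pockets

ROBOT

A 6-joint arm with a two-finger parallel gripper is mounted at the origin on the work surface. World frame = base frame: x ahead of the robot, y to its left, z up, the work surface at z = 0. Lengths are in mm, angles in rad, forces in N, time in s.
With the tool pointing down it reaches from about 400 to 825 mm from the base axis. Payload 7 kg.
Tool frame: the origin (TCP) lies at the very end of the fingers, on their centre line; the grasp point (between the pads) lies 19 mm behind it; z points along the fingers, y is the line along which they close (so a half turn about z gives the same grasp; the last joint's range is limited). The gripper opens to 88 mm and grips with 3 to 60 N. Pads are 19 mm wide; open, the fingers measure 130 mm over their backs; the gripper's body (78 mm by 193 mm) begins 47 mm behind the grasp point.
Start: joints at [1.424, 0.359, 0.012, 0, -1.224, -0.288], TCP at [284.335, 612.167, 200.961] pointing down, gripper open.
Joint ranges: [-3.07, 3.07], [-1.43, 2.12], [-1.02, 1.25], [-3.03, 1.67], [-3.05, -0], [-3.03, 3.03]. Speed limits (rad/s): [2.39, 2.39, 3.01, 3.14, 3.14, 3.14].

INTERFACE

Orientations are given as a unit quaternion [x, y, z, w].
In Python, from plant import bot gives the robot as it stands. Calls block until the motion is done:
- bot.move_ptp(position, orientation): joint-space move of the TCP to a pose.
- bot.line_to(position, velocity=150, ori=None): straight line of the TCP; ori=None keeps the orientation; velocity is the mean speed in mm/s.
- bot.move_joints(angles): joint-space move.
- bot.move_gripper(opening, force=None): finger opening in mm; force is the grip in N (None keeps the last); returns when the fingers have stopped.
- bot.pause(seconds).
- bot.solve_ik(position, orientation): joint angles nearest the present ones, or None.
- bot.read_state(): the state.
- bot.camera(name): name is "side" or "top" or "wrist"; returns the picture (400x640x3 uint8, red, green, blue); there is no depth.
- bot.get_calibration(name): a dict with "fx", "fy", "cx", "cy" (pixels), "view" (4x4, takes a point from world to camera coordinates); the wrist camera has in their place "T_tool_cam" (4x4, takes a point from camera to tool coordinates, whose origin is the TCP and whose axes are the flange's). Camera axes: x right, y up, looking along -z (the intrinsics and any distortion apply to the point x, -y, -z); pixel columns grow to the right and rows downward; lengths in mm; the calibration is good to about 2 mm. A picture is of the moment at which its call begins: read the wrist's pose just before it. get_calibration takes no time and is no camera call.
A pose or a line that the arm cannot do raises bot.Unreachable and nothing moves.
- bot.close_job(): hands the job in; it is judged then, once.
The state is a dict: "t": time; "joint_pos": joint angles; "qvel": joint speeds; "tau": joint torques, N m; "tcp_pos": TCP position; "eef_rot": TCP orientation; "contact_force": force on the tool from outside, world axes, zero at the start; "moment": the same for the moment, N m; "width": finger opening in mm; "finger_force": force on a finger pad.
Only numpy, scipy, OpenCV 4.12 (cv2) and the standard library are available. Lean on these libraries where they do the work, as an engineer would, in place of code of your own. Each camera call takes 0.05 s, during which the arm holds its last target. There are 200 camera calls.

TASK

Complete the filing rack in order: the pocket marked with one dot first, then the pocket with two dots. The orange deck box is lying down: stand it on the green cutting mat with its white lid up and let go of it, then take it again and lower it fully down into the one-dot pocket; after that, lower the standing blue deck box, lid up, fully into the two-dot pocket. Do not drop the boxes into the pockets, and leave the green box, the model spaceship and the paint bottle where they are.

Things in the scene. Friction and masses are not known exactly. Their poses are not given: they have to be found in the camera images.
- orange_center (a point): Centre of the orange deck box: rigid, about 130 g, 76 long x 50 wide x 40 mm thick, the last 20 mm of its length a white lid. It starts lying on a 76 x 50 face on the mat, centre 20 mm above the mat. Its x axis runs along the length to the lid end, y along the width, z along the thickness. Standing lid up, x points up and the centre is 38 mm above what it stands on.
- blue_center (a point): Centre of the blue deck box, same make and size, standing on the bench lid up: z (up) along the 76 mm height towards the white lid, x along the 50 mm width, y along the 40 mm thickness; centre 38 mm above the bench.
- green_center (a point): Centre of the green deck box, same make and size, standing loose in the three-dot pocket from the start (axes as the blue one); to be left there.
- mat: Green cutting mat with yellow grid lines, fixed flat on the bench, 240 (x) x 180 (y) x 3 (z) mm; origin at the centre of its underside.
- pocket1_floor (a point): Centre of the inner floor, 16 mm above the bench, of the black pocket marked with ONE white dot. Opening 58 (x) x 48 (y) mm, walls 4 mm thick, 32 mm high above the inner floor; z is up. A box fits with its 50 mm width along x, either way round, with 4 mm play each side; its upper 44 mm stand out. The dots are on a ledge 24 mm high, 22 mm deep, on the pocket's +x side.
- pocket2_floor (a point): Centre of the inner floor of the black pocket marked with TWO white dots; otherwise as the one-dot pocket.
- pocket3_floor (a point): Centre of the inner floor of the black pocket marked with THREE white dots, which holds the green box; otherwise as the one-dot pocket.
- ship: Model spaceship, grey with red wing patches, about 150 long x 120 wide mm and 70 mm high, loose on its round stand; origin at the centre of the stand's underside. A bystander.
- paint: Small dropper bottle of model paint, 28 mm in diameter, 75 mm high, standing loose; origin at the centre of its underside. A bystander.
- rack: Pale wooden plinth, fixed, 120 (x) x 210 (y) x 12 (z) mm, origin at the centre of its underside. The three pockets stand on it in a row along y, 64 mm apart centre to centre, in any order, their axes parallel to it. Fingers closing along x have free room beside a box; along y neighbouring boxes are only 24 mm apart.
Mind the look-alikes: they are no part of the job. Of the things like the part that bears orange_center, leave any that is red or yellow; of the rest the larger one is meant.

How it is judged (in metres and radians):
On the way, in this order (a step that is already met when the one before it is completed fails the run):
1. the orange box stands lid up on the cutting mat, let go (angle between orange_center's own x axis and vertical below 0.12 rad and z of orange_center in the frame of mat between 0.036 and 0.046 m and x of orange_center in the frame of mat between -0.12 and 0.12 m and y of orange_center in the frame of mat between -0.09 and 0.09 m and contact force between the fingers and orange below 0.1 N and linear speed of orange below 0.03 m/s), for 0.2 s.
2. the orange box stands fully down in the one-dot pocket, let go (horizontal distance between orange_center and pocket1_floor below 0.01 m and z of orange_center in the frame of pocket1_floor between 0.034 and 0.042 m and angle between orange_center's own x axis and vertical below 0.12 rad and contact force between the fingers and orange below 0.1 N and linear speed of orange below 0.03 m/s), for 0.2 s.
3. the blue box stands fully down in the two-dot pocket, let go (horizontal distance between blue_center and pocket2_floor below 0.01 m and z of blue_center in the frame of pocket2_floor between 0.034 and 0.042 m and angle between blue_center's own z axis and vertical below 0.12 rad and contact force between the fingers and blue below 0.1 N and linear speed of blue below 0.03 m/s), for 0.2 s.
At the end, for the whole second after the job is handed in: The orange box stands in the one-dot pocket, the blue box in the two-dot pocket and the green box in the three-dot pocket: each lid up within 0.12 rad of vertical, within 10 mm of the pocket's centre, down on the pocket floor within 4 mm, released and at rest (horizontal distance between orange_center and pocket1_floor below 0.01 m and z of orange_center in the frame of pocket1_floor between 0.034 and 0.042 m and angle between orange_center's own x axis and vertical below 0.12 rad and horizontal distance between blue_center and pocket2_floor below 0.01 m and z of blue_center in the frame of pocket2_floor between 0.034 and 0.042 m and angle between each of blue_center, green_center's own z axis and vertical below 0.12 rad and horizontal distance between green_center and pocket3_floor below 0.01 m and z of green_center in the frame of pocket3_floor between 0.034 and 0.042 m and linear speed of each of orange, blue, green below 0.03 m/s); the robot touches nothing.
It fails at once if the green box is moved by more than 20 mm (distance of green_center from where it was at the start of the episode above 0.02 m).
It fails at once if the model spaceship is moved by more than 30 mm (distance of ship from where it was at the start of the episode above 0.03 m).
It fails at once if the paint bottle is moved by more than 30 mm (distance of paint from where it was at the start of the episode above 0.03 m).
It fails at once if a box is dropped into a pocket (falls free at more than 0.5 m/s, about 13 mm) ((linear speed of orange above 0.5 m/s and contact force between the fingers and orange below 0.1 N and (horizontal distance between orange_center and pocket1_floor below 0.05 m or horizontal distance between orange_center and pocket2_floor below 0.05 m or horizontal distance between orange_center and pocket3_floor below 0.05 m)) or (linear speed of blue above 0.5 m/s and contact force between the fingers and blue below 0.1 N and (horizontal distance between blue_center and pocket1_floor below 0.05 m or horizontal distance between blue_center and pocket2_floor below 0.05 m or horizontal distance between blue_center and pocket3_floor below 0.05 m))).
It also fails if it takes over 66 s, if anything falls off the work surface, if the arm or the gripper's body presses on something with over 40 N, if the wrist force passes 120 N, or if a joint passes its speed limit or range.

## Working session

There is one attempt and no reset: what is moved stays moved. The work goes in short steps, each a Python script; the robot and the scene stay as the last script left them, time stands still between calls to the robot, and variables do not carry over. Pictures are saved under pics/ and viewed, at most 10 in all, crops included, and the job is handed in when it is done.

```bash
ls; mkdir -p pics; python3 - <<'E'
from plant import bot
import cv2,numpy as np
np.set_printoptions(precision=4,suppress=True)
for n in("top","side"):
    im=bot.camera(n); cv2.imwrite(f"pics/{n}0.png",im[:,:,::-1]); print(n,bot.get_calibration(n))
print(bot.get_calibration("wrist")); print(bot.read_state())
E
```

```text
pics
top {'fx': 408.2890659379926, 'fy': 408.2890659379926, 'cx': 318.261126473505, 'cy': 205.9950137374547, 'view': array([[   -0.0224,    -0.9994,    -0.0262,   -45.7535],
       [    0.9964,    -0.0244,     0.0816,  -556.4933],
       [   -0.0822,    -0.0243,     0.9963, -1192.3891],
       [    0.    ,     0.    ,     0.    ,     1.    ]])}
side {'fx': 440.6316005474238, 'fy': 440.6316005474238, 'cx': 317.5600290299325, 'cy': 195.8611364310281, 'view': array([[    0.9845,    -0.1755,     0.0024,  -561.7155],
       [    0.1002,     0.5736,     0.813 ,   -55.2546],
       [   -0.144 ,    -0.8001,     0.5823, -1064.4656],
       [    0.    ,     0.    ,     0.    ,     1.    ]])}
{'fx': 312.45649229953284, 'fy': 312.45649229953284, 'cx': 320.52323700090795, 'cy': 200.09767482222045, 'T_tool_cam': array([[  -0.0005,    0.9677,    0.252 ,   67.1361],
       [   1.    ,    0.0008,   -0.0009,   -1.2822],
       [  -0.0011,    0.252 ,   -0.9677, -183.9818],
       [   0.    ,    0.    ,    0.    ,    1.    ]])}
{'t': 0.1, 'joint_pos': array([ 1.4241,  0.3593,  0.0112, -0.0003, -1.2241, -0.2881]), 'qvel': array([-0.0009, -0.0018,  0.0027,  0.0026,  0.0003,  0.0001]), 'tau': array([ -0.0017, -58.4165,  29.3753,   7.0156,   0.0102,  -0.    ]), 'tcp_pos': array([284.1411, 611.7612, 200.109 ]), 'eef_rot': array([ 0.9765, -0.2157, -0.0001,  0.0007]), 'contact_force': array([-0.3551, -0.1949,  0.9223]), 'moment': array([ 0.003 , -0.01  ,  0.0091]), 'finger_force': 0.0, 'width': 87.65782439969999}
```

View pics/top0.png

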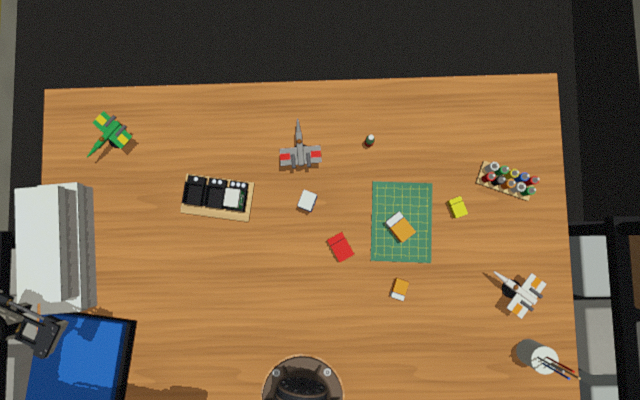

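View pics/side0.png

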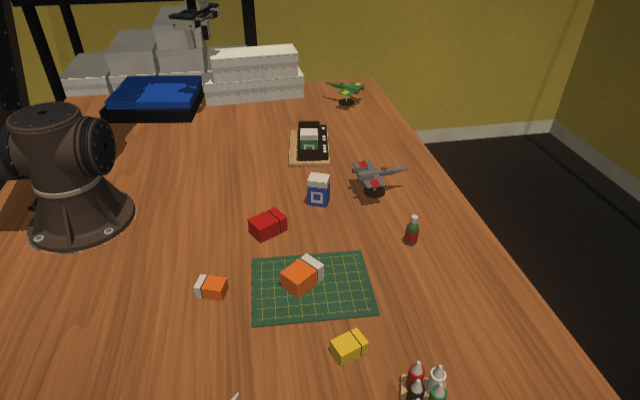

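The top view shows the large orange box on the mat at (400,227) with its lid to the upper left, and the small orange look-alike at (400,290). The blue box stands at (307,200). The rack is at (217,196) with the green box in its right-hand pocket, and the dots are too small to read here. The side view agrees. Next I'll take coarse positions and go over the rack with the wrist camera.

```bash
cat > h.py <<'E'
from plant import bot
import cv2,numpy as np
from scipy.spatial.transform import Rotation as R
np.set_printoptions(precision=3,suppress=True)
def cam(n):
    """grab image, return im, (K, world->cam)"""
    s=bot.read_state(); c=bot.get_calibration(n); im=bot.camera(n)
    if n=="wrist":
        T=np.eye(4);T[:3,:3]=R.from_quat(s["eef_rot"]).as_matrix();T[:3,3]=s["tcp_pos"]
        V=np.linalg.inv(T@c["T_tool_cam"])
    else: V=np.array(c["view"])
    return im,(c,V)
def plane(uv,cv,z):
    c,V=cv; uv=np.atleast_2d(uv).astype(float)
    d=np.c_[(uv[:,0]-c["cx"])/c["fx"],-(uv[:,1]-c["cy"])/c["fy"],-np.ones(len(uv))]@V[:3,:3]
    o=-V[:3,:3].T@V[:3,3]
    return o+d*((z-o[2])/d[:,2])[:,None]
def proj(p,cv):
    c,V=cv; q=np.atleast_2d(p)@V[:3,:3].T+V[:3,3]
    return np.c_[c["cx"]-c["fx"]*q[:,0]/q[:,2],c["cy"]+c["fy"]*q[:,1]/q[:,2]]
def mask(im,lo,hi):
    return cv2.inRange(cv2.cvtColor(im,cv2.COLOR_RGB2HSV),np.array(lo),np.array(hi))
def blobs(m,amin=20):
    n,_,st,ce=cv2.connectedComponentsWithStats(m); cs,_=cv2.findContours(m,cv2.RETR_EXTERNAL,cv2.CHAIN_APPROX_NONE)
    return sorted([c for c in cs if cv2.contourArea(c)>amin],key=cv2.contourArea,reverse=True)
def down(yaw):
    """tool pointing down, closing axis (y) at world angle yaw (mod pi), nearest joint-friendly"""
    return (R.from_euler("z",yaw-np.pi/2)*R.from_euler("x",np.pi)).as_quat()
E
python3 - <<'E'
from h import *
im,cv=cam("top")
def rect(m,z,amin=20):
    for c in blobs(m,amin):
        b=cv2.boxPoints(cv2.minAreaRect(c)); p=plane(b,cv,z)[:,:2]
        print(cv2.contourArea(c),"ctr px",b.mean(0),"xy",p.mean(0),"sides",np.linalg.norm(p[1]-p[0]),np.linalg.norm(p[2]-p[1]),"ang",np.degrees(np.arctan2(*(p[1]-p[0])[::-1])))
print("orange");rect(mask(im,(8,140,120),(20,255,255)),43)
print("white");rect(mask(im,(0,0,140),(180,50,255))*(np.arange(640)[None]>180).astype(np.uint8)*(np.arange(640)[None]<450)*(np.arange(400)[:,None]<280),76)
print("mat");rect(mask(im,(60,60,40),(95,255,255)),3,300)
for y in (0,):
  for z in (43,): print(plane([(400,227)],cv,z))
d=mask(im,(0,0,0),(180,255,50))[165:225,175:260]; 
c=blobs(d)[0]; b=cv2.boxPoints(cv2.minAreaRect(c))+[175,165]; print("rack black",b,plane(b,cv,48)); print(plane([(217,196)],cv,48))
s=bot.read_state()
# IK tests
for yaw in (0,np.pi,.1,-.1): print(yaw,bot.solve_ik([500,270,330],down(yaw)))
E
```

```text
orange
146939.5 ctr px [308.693 243.921] xy [459.238 -16.991] sides 1596.5728169927706 933.2069152616963 ang -90.03180751296293
35.5 ctr px [177.5 397.5] xy [ 17.778 352.746] sides 83.14718992146207 8.225862863180982 ang -90.7267665387239
30.5 ctr px [137.  397.5] xy [ 19.243 469.101] sides 63.398745084301154 8.250080766428932 ang -90.72676653872394
white
236.0 ctr px [231.12 197.16] xy [582.372 188.866] sides 52.8114538512507 41.74412914071149 ang -8.356545819586133
231.5 ctr px [306.483 199.793] xy [569.408 -26.953] sides 50.943201545472945 41.446699118090784 ang -22.85069741002796
111.0 ctr px [394.415 218.768] xy [ 509.423 -274.158] sides 50.47957193484627 20.556575349886376 ang -52.84312335322871
68.0 ctr px [312.  154.5] xy [699.717 -45.428] sides 46.084180997618425 49.49125518199632 ang -91.63058125283894
67.5 ctr px [288.503 156.041] xy [697.11   22.284] sides 46.97246122971896 49.90004767263154 ang -86.79541167473747
57.5 ctr px [300.  153.5] xy [703.606 -10.977] sides 11.543835132929203 55.40263865382166 ang -91.63818161134125
31.5 ctr px [315.915 159.823] xy [683.883 -56.3
[... 301 characters left out ...]
4544.5 ctr px [401.181 221.755] xy [ 504.318 -305.598] sides 237.873218301083 178.95537875206935 ang -3.3156422456158423
356.0 ctr px [104.006 136.555] xy [789.847 602.821] sides 112.95311278677407 105.36598293690284 ang -85.31464929923145
[[ 486.722 -294.654   43.   ]]
rack black [[181.769 202.696]
 [185.56  174.895]
 [247.99  183.408]
 [244.199 211.209]] [[572.703 341.517  48.   ]
 [654.935 330.639  48.   ]
 [624.76  145.533  48.   ]
 [543.162 157.339  48.   ]]
[[589.867 237.25   48.   ]]
0 [ 0.839  0.126 -0.008  0.    -1.437 -0.839]
3.141592653589793 [ 0.839  0.126 -0.008  0.    -1.437  2.302]
0.1 [ 0.839  0.126 -0.008  0.    -1.437 -0.739]
-0.1 [ 0.839  0.126 -0.008  0.    -1.437 -0.939]
```

```bash
python3 - <<'E'
from h import *
import pickle
out={}
for n,p,yaw in (("rack",(570,270,260),0),("blue",(560,0,260),0),("orange",(490,-260,260),0)):
    bot.move_ptp(list(p),down(yaw)); bot.pause(.3)
    im,c=cam("wrist"); out[n]=(im,c); cv2.imwrite(f"pics/w_{n}.png",im[:,:,::-1])
print(bot.read_state()["t"],bot.read_state()["joint_pos"])
pickle.dump(out,open("w.pkl","wb"))
a=[cv2.resize(out[n][0],(400,250))[:,:,::-1] for n in("blue","orange")]
cv2.imwrite("pics/comp1.png",np.vstack(a))
E
```

```text
4.95 [-0.133  0.127 -0.162 -0.    -1.282  0.135]
```

View pics/w_rack.png

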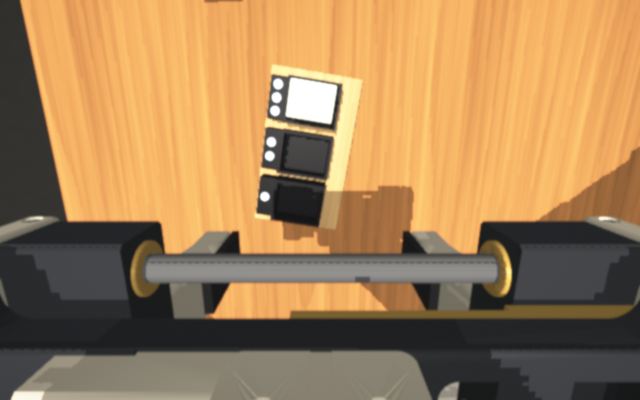

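View pics/comp1.png

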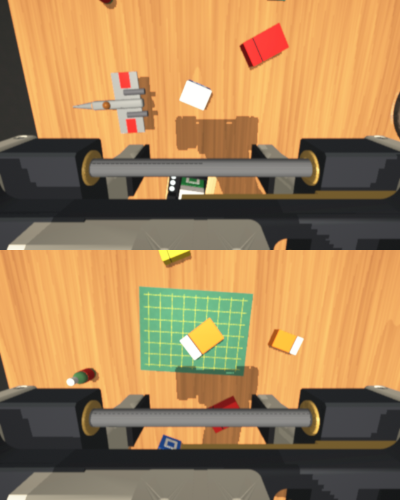

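The rack view shows one dot at (264,196), two dots at (270,149) and three dots at (276,97). From +y to -y the pockets are therefore one-dot, two-dot and three-dot (green). In the lower composite, the orange lid points toward +x and +y.

```bash
python3 - <<'E'
from h import *
import pickle
o=pickle.load(open("w.pkl","rb"))
def rect(c,cv,z,off=(0,0)):
    b=cv2.boxPoints(cv2.minAreaRect(c))+np.array(off); p=plane(b,cv,z)[:,:2]
    return b.mean(0),p.mean(0),np.linalg.norm(p[1]-p[0]),np.linalg.norm(p[2]-p[1]),np.degrees(np.arctan2(*(p[1]-p[0])[::-1]))%90
im,cv=o["rack"]
m=mask(im,(0,0,170),(180,60,255)); m[:50]=0;m[215:]=0;m[:,:250]=0;m[:,350:]=0
for c in blobs(m,8):
    a=cv2.contourArea(c)
    if a>500: print("green",a,rect(c,cv,92))
    else:
        M=cv2.moments(c); uv=(M["m10"]/M["m00"],M["m01"]/M["m00"]); print("dot",a,uv,*[plane(uv,cv,z)[0] for z in(24,36)])
m=mask(im,(0,0,0),(180,255,75)); m[:60]=0;m[216:]=0;m[:,:250]=0;m[:,350:]=0
for c in blobs(m,100): print("dark",cv2.contourArea(c),rect(c,cv,48), rect(c,cv,36))
im,cv=o["blue"]
m=mask(im,(0,0,150),(180,60,255)); m[:110]=0;m[190:]=0;m[:,:270]=0;m[:,360:]=0
for c in blobs(m,300): print("blue",cv2.contourArea(c),rect(c,cv,76))
im,cv=o["orange"]
m=mask(im,(8,140,120),(20,255,255))|mask(im,(0,0,150),(180,60,255)); cv2.imwrite("pics/m.png",m)
m[:100]=0;m[190:]=0;m[:,:270]=0;m[:,380:]=0
for c in blobs(m,100): print("orange all",cv2.contourArea(c),rect(c,cv,43))
w=mask(im,(0,0,150),(180,60,255)); w[:100]=0;w[190:]=0;w[:,:270]=0;w[:,380:]=0
for c in blobs(w,100): print("lid",cv2.contourArea(c),rect(c,cv,43))
g=mask(im,(60,60,40),(95,255,255));g[215:]=0
print("mat",rect(blobs(g)[0],cv,3))
E
```

```text
green 1812.5 (array([310.392, 100.149]), array([580.707, 185.047]), np.float64(40.95695017808707), np.float64(50.84758826992444), np.float64(78.5813365919835))
dot 78.0 (276.11538461538464, 97.01282051282051) [626.617 177.134  24.   ] [624.996 177.912  36.   ]
dot 78.0 (277.63247863247864, 83.53846153846153) [624.126 160.904  24.   ] [622.576 162.145  36.   ]
dot 73.0 (274.5890410958904, 110.27625570776254) [629.163 193.44   24.   ] [627.469 193.752  36.   ]
dot 67.0 (270.8009950248756, 141.52238805970148) [635.626 233.207  24.   ] [633.748 232.383  36.   ]
dot 65.0 (269.16666666666663, 155.43846153846152) [638.538 251.559  24.   ] [636.576 250.21   36.   ]
dot 60.5 (264.30027548209364, 196.07988980716252) [647.555 307.574  24.   ] [645.336 304.624  36.   ]
dark 2127.0 (array([296.857, 153.09 ]), array([599.531, 246.342]), np.float64(51.90659442051832), np.float64(79.08996282023753), np.float64(78.31683647267421)) (array([296.857, 153.09 ]), array([600.428, 247.615]), np.float64(53.48017575104185), np.float64(81.48762520427802), np.float64(78.31683647267417))
dark 2116.5 (array([290.
[... 533 characters left out ...]
float64(39.588484823983016), np.float64(28.687852053454748))
blue 1513.5 (array([312.817, 151.34 ]), array([569.176, -28.466]), np.float64(42.893789844054716), np.float64(50.30460085173276), np.float64(66.06045489367557))
orange all 762.0 (array([322.018, 142.744]), array([ 488.908, -295.746]), np.float64(74.9117531564382), np.float64(51.25105856833647), np.float64(36.28009571322346))
lid 630.0 (array([304.5, 156. ]), array([ 510.872, -279.298]), np.float64(21.025416047207415), np.float64(52.343879602862806), np.float64(35.67779771283011))
mat (array([309.625, 130.008]), array([ 505.369, -306.156]), np.float64(176.85506224093845), np.float64(235.4373038748339), np.float64(81.78874391063039))
```

```bash
cat >> h.py <<'E'
D=np.radians(25); G=np.array([8,0,5.])           # tilt and grasp point in the lying box frame
def boxtool(c,B,s):
    z=np.array([-np.sin(D),0,-np.cos(D)]); y=np.array([0,s,0.])
    T=B@np.c_[np.cross(y,z),y,z]
    return list(np.array(c)+B@G+19*T[:,2]),R.from_matrix(T).as_quat()
def lying(a): return R.from_euler("z",a).as_matrix()
def standing(psi):
    H=np.array([np.cos(psi),np.sin(psi),0]); x=np.array([0,0,1.]); return np.c_[x,np.cross(-H,x),-H]
OC=np.array([489,-295.7,23]); OA=np.radians(36.4)
P1=np.array([601.9,311.6]);P2=np.array([591.8,248.2]);RY=np.radians(-9.1)
E
python3 - <<'E'
from h import *
for s in(1,-1):
    q=bot.solve_ik(*boxtool(OC,lying(OA),s)); q2=bot.solve_ik(*boxtool(OC+[0,0,150],lying(OA),s)); print("start",s,q,q2)
    for psi in range(-120,121,20):
        p=np.radians(psi)
        e=[bot.solve_ik(*boxtool([490,-300,z],standing(p),s)) for z in(41,150)]
        if all(x is not None for x in e): print(psi,s,e[0],e[1])
for yaw in (RY,RY+np.pi): print(bot.solve_ik([*P1,120],down(yaw)),bot.solve_ik([*P2,120],down(yaw)))
E
```

```text
start 1 [-0.019  0.538 -0.399  0.308 -1.011 -1.131] [-0.015  0.381 -0.245  0.268 -1.309 -1.038]
-120 1 [ 0.218  0.766 -0.575  0.768 -1.296  1.747] [ 0.224  0.611 -0.54   0.735 -1.436  1.877]
-100 1 [ 0.223  0.66  -0.904  1.171 -1.137  1.577] [ 0.26   0.477 -0.861  1.053 -1.242  1.794]
-20 1 [-1.317  0.65  -0.905 -2.167 -1.126  1.556] [-1.133  0.134 -0.763 -1.927 -0.751  0.87 ]
0 1 [-1.22   0.548 -0.603 -1.702 -1.032  1.109] [-1.128  0.232 -0.556 -1.543 -0.96   0.679]
20 1 [-1.13   0.589 -0.367 -1.378 -1.167  0.896] [-1.098  0.362 -0.342 -1.3   -1.204  0.626]
40 1 [-1.039  0.673 -0.142 -1.151 -1.365  0.808] [-1.031  0.494 -0.119 -1.125 -1.445  0.619]
60 1 [-0.937  0.771  0.077 -0.979 -1.58   0.789] [-0.938  0.62   0.105 -0.987 -1.68   0.642]
80 1 [-0.82   0.869  0.281 -0.836 -1.792  0.821] [-0.826  0.737  0.314 -0.867 -1.905  0.696]
100 1 [-0.692  0.959  0.452 -0.694 -1.98   0.906] [-0.699  0.839  0.491 -0.742 -2.105  0.794]
120 1 [-0.553  1.032  0.561 -0.527 -2.117  1.053] [-0.559  0.919  0.605 -0.58  -2.253  0.958]
start -1 [-0.019  0.538 -0.399  0.308 -1.011  2.01 ] [-0.015  0.381 
[... 450 characters left out ...]
 -2.245] [-1.098  0.362 -0.342 -1.3   -1.204 -2.516]
40 -1 [-1.039  0.673 -0.142 -1.151 -1.365 -2.333] [-1.031  0.494 -0.119 -1.125 -1.445 -2.523]
60 -1 [-0.937  0.771  0.077 -0.979 -1.58  -2.352] [-0.938  0.62   0.105 -0.987 -1.68  -2.5  ]
80 -1 [-0.82   0.869  0.281 -0.836 -1.792 -2.32 ] [-0.826  0.737  0.314 -0.867 -1.905 -2.446]
100 -1 [-0.692  0.959  0.452 -0.694 -1.98  -2.236] [-0.699  0.839  0.491 -0.742 -2.105 -2.348]
120 -1 [-0.553  1.032  0.561 -0.527 -2.117 -2.089] [-0.559  0.919  0.605 -0.58  -2.253 -2.183]
[ 0.765  0.419 -0.087  0.    -1.065 -0.923] [ 0.701  0.364 -0.173  0.    -1.033 -0.859]
[ 0.765  0.419 -0.087  0.    -1.065  2.218] [ 0.701  0.364 -0.173  0.    -1.033  2.282]
```

```bash
cat >> h.py <<'E'
def lower(p,q_z_end,step=1.0,thr=4,vel=30):
    """line down from present TCP to z end, in steps, until extra upward force"""
    f0=bot.read_state()["contact_force"][2]; p=np.array(p,float)
    while p[2]>q_z_end:
        p[2]-=step; bot.line_to(list(p),velocity=vel)
        f=bot.read_state()["contact_force"][2]-f0
        if f>thr: break
    print("lower stop z",p[2],"df",f); return p
E
python3 - <<'E'
from h import *
up,_=boxtool(OC+[0,0,120],lying(OA),1); g,q=boxtool(OC,lying(OA),1)
bot.move_gripper(88); bot.move_ptp(up,q); bot.line_to(g,velocity=120); print(bot.read_state()["contact_force"])
bot.move_gripper(30,force=20); s=bot.read_state(); print("w",s["width"],s["finger_force"])
bot.line_to(up,velocity=150)
psi=np.radians(40); S=standing(psi); c=np.array([525,-310,41.])
e,q=boxtool(c+[0,0,100],S,1); bot.move_ptp(e,q)
e,q=boxtool(c+[0,0,12],S,1); bot.line_to(e,velocity=120); bot.pause(.2)
s=bot.read_state(); print("w",s["width"],s["contact_force"],s["t"])
im,_=cam("side"); cv2.imwrite("pics/s1.png",cv2.resize(im[130:360,180:480],(600,460))[:,:,::-1])
E
```

```text
[0.335 0.228 0.295]
w 49.41392126032998 19.97778743505478
w 49.66065388764037 [ 0.1    0.643 -1.143] 11.6167
```

View pics/s1.png

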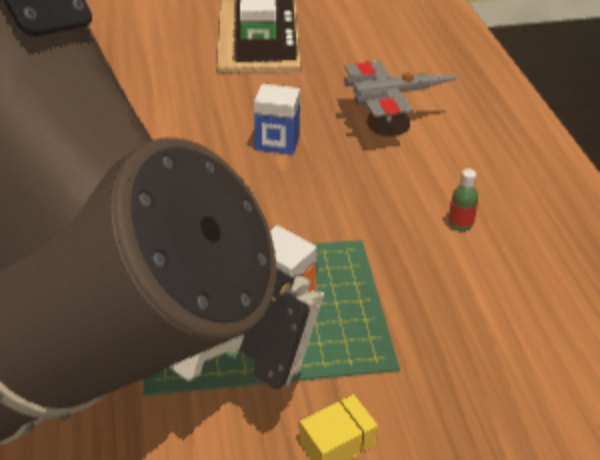

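The box is held lid up over the mat, with the lid at about (295,250) in the crop, and the arm is clear of its neighbours. Next I lower it, release and back off.

```bash
python3 - <<'E'
from h import *
psi=np.radians(40); S=standing(psi); c=np.array([525,-310,41.])
e,q=boxtool(c+[0,0,12],S,1); z0=e[2]-12
p=lower(e,z0-5,thr=3)
bot.move_gripper(88); bot.pause(.4); s=bot.read_state(); print(s["width"],s["contact_force"])
a=R.from_quat(q).as_matrix()[:,2]
p2=p-a*70; bot.line_to(list(p2),velocity=150); p2[2]+=120; bot.line_to(list(p2),velocity=250)
bot.move_ptp([500,-250,250],down(np.radians(-50))); bot.pause(.3)
im,cv=cam("wrist"); cv2.imwrite("pics/w2.png",im[:,:,::-1])
w=mask(im,(0,0,150),(180,60,255))
for cc in blobs(w,150):
    b=cv2.boxPoints(cv2.minAreaRect(cc)); P=plane(b,cv,79)[:,:2]; print(b.mean(0),P.mean(0),np.linalg.norm(P[1]-P[0]),np.linalg.norm(P[2]-P[1]),np.degrees(np.arctan2(*(P[1]-P[0])[::-1]))%90)
im,cv=cam("top");w=mask(im,(0,0,140),(180,50,255))
for cc in blobs(w,150):
    b=cv2.boxPoints(cv2.minAreaRect(cc)); P=plane(b,cv,79)[:,:2]
    if b[:,0].min()>350 and b[:,0].max()<450 :print("top",b.mean(0),P.mean(0),np.linalg.norm(P[1]-P[0]),np.linalg.norm(P[2]-P[1]),np.degrees(np.arctan2(*(P[1]-P[0])[::-1]))%90)
print(bot.read_state()["t"])
E
```

```text
lower stop z 41.97025302692671 df 7.975116946741382
87.86194236448598 [-0.018  0.053 -0.344]
[112.  390.5] [ 914.055 -281.369] 29.88161024306055 278.4847170360679 25.894572822175434
[265.5 162.5] [ 524.593 -310.148] 42.192421690176644 52.596173766666965 36.242318222774685
[25.854 99.602] [ 636.391 -550.51 ] 55.68671307628538 24.330874954721406 69.43037331844943
[416.098  16.345] [ 307.874 -282.959] 13.200236843929607 34.14990192346035 61.90818763201142
[400.876 294.722] [548.192 -75.995] 25.281077522739622 19.14780611316822 66.91923517982431
[15.722 61.664] [ 607.976 -576.093] 10.56679133991281 28.075648158994856 20.12671167881024
18.4667
```

View pics/w2.png

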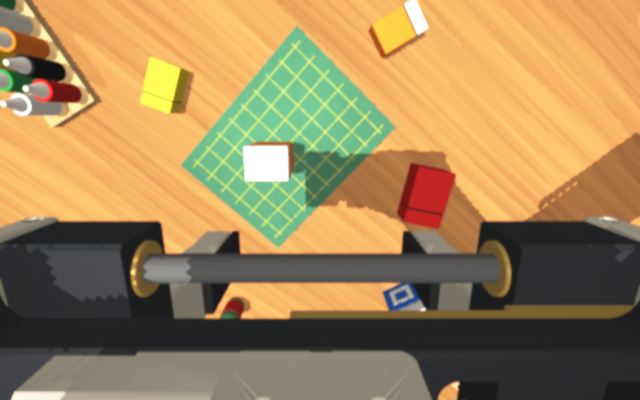

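The orange box stands lid up on the mat with its lid at (266,162), which gives (525,-310) in the world as planned. The sides (42 x 52 mm) match. Next I take it from above, then check the dots again from nearer the rack.

```bash
python3 - <<'E'
from h import *
yw=np.radians(-51.5); c=np.array([524.8,-310.1])
bot.move_ptp([*c,150],down(yw)); bot.line_to([*c,43],velocity=150)
bot.move_gripper(30,force=20); s=bot.read_state(); print("w",s["width"],s["finger_force"],s["contact_force"])
bot.line_to([*c,240],velocity=200)
bot.move_ptp([590,375,230],down(RY)); bot.pause(.3)
im,cv=cam("wrist"); cv2.imwrite("pics/w3.png",im[:,:,::-1])
m=mask(im,(0,0,150),(180,60,255)); m[225:]=0
for b in blobs(m,20):
    a=cv2.contourArea(b); (u,v),r=cv2.minEnclosingCircle(b)
    if a>.6*np.pi*r*r and a<400: M=cv2.moments(b); uv=(M["m10"]/M["m00"],M["m01"]/M["m00"]); print("dot",a,uv,plane(uv,cv,36)[0])
print(bot.read_state()["t"])
E
```

```text
w 49.983532516483194 19.893308579921722 [ 0.002 -0.128  0.492]
dot 116.0 (260.04741379310343, 17.512931034482758) [627.454 193.497  36.   ]
dot 109.0 (261.7584097859327, 56.642201834862384) [633.695 232.203  36.   ]
dot 105.0 (262.53809523809525, 73.96190476190476) [636.55  250.067  36.   ]
dot 91.0 (264.85714285714283, 124.16849816849816) [645.194 304.596  36.   ]
dot 67.0 (259.42537313432837, 3.156716417910448) [625.246 179.839  36.   ]
24.5083
```

View pics/w3.png

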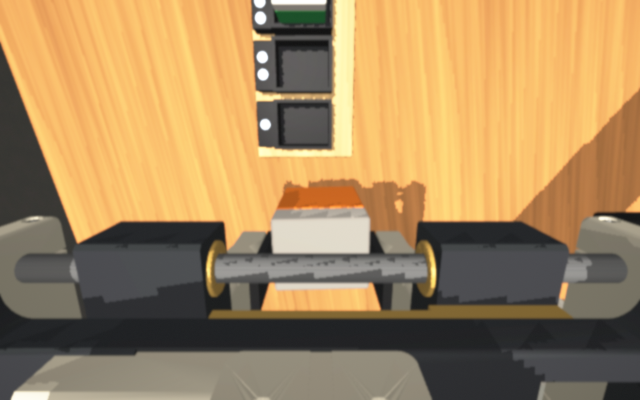

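```bash
python3 - <<'E'
from h import *
im,cv=cam("wrist"); ax=np.array([np.cos(RY),np.sin(RY)]); ay=np.array([-ax[1],ax[0]])
v=cv2.cvtColor(im,cv2.COLOR_RGB2HSV)[:,:,2].astype(int)
for r in (115,124,133):
    e=[u for u in range(310,345) if v[r,u]<110 and v[r,u+1]>=110]
    if e: d=plane((e[0]+.5,r),cv,48)[0,:2]-P1; print("right edge",e,d@ax,d@ay)
bot.move_ptp([*P1,150],down(RY)); bot.pause(.3)
f0=bot.read_state()["contact_force"]; ok=True
for b in (56,48,44,36,28,21):
    bot.line_to([*P1,40+b],velocity=60); f=bot.read_state()["contact_force"]-f0; print(b,f)
    if np.linalg.norm(f)>6: ok=False;print("CONTACT");break
if ok:
    p=lower([*P1,61],53,thr=3); print(bot.read_state()["contact_force"]-f0)
print(bot.read_state()["t"])
im,_=cam("side"); cv2.imwrite("pics/s2.png",cv2.resize(im[60:220,240:440],(800,640))[:600,:,::-1])
E
```

```text
right edge [330] -32.98099257983604 -10.172565715016669
right edge [330] -33.05058824086317 -0.2871829544491359
right edge [330] -33.121169821321296 9.73824001554711
56 [ 0.554 -0.371  2.178]
48 [ 0.932 -0.241  0.373]
44 [ 0.772 -0.262  0.508]
36 [-0.423 -0.45   1.076]
28 [-0.054 -0.901  0.998]
21 [ 0.209 -0.354  1.48 ]
lower stop z 55.0 df 5.740402542898332
[-1.098 -0.359  7.221]
29.2667
```

The pocket edge is at -33 mm as it should be, and the orange box met the floor at the expected height. I release it and fetch the blue box.

```bash
python3 - <<'E'
from h import *
bot.move_gripper(70); bot.pause(.4); s=bot.read_state(); print(s["width"],s["contact_force"],s["finger_force"])
bot.line_to([*P1,220],velocity=180)
im,cv=cam("top")
bot.move_ptp([565,40,220],down(RY)); bot.pause(.3)
def lids(im,cv,z,lo):
    for cc in blobs(mask(im,(0,0,lo),(180,60,255)),150):
        b=cv2.boxPoints(cv2.minAreaRect(cc)); P=plane(b,cv,z)[:,:2]
        if abs(P.mean(0)[0]-580)<60 and -60<P.mean(0)[1]<340: print(b.mean(0),P.mean(0),np.linalg.norm(P[1]-P[0]),np.linalg.norm(P[2]-P[1]),np.degrees(np.arctan2(*(P[1]-P[0])[::-1]))%90)
print("pocket1 top view");lids(im,cv,92,140)
im,cv=cam("wrist"); im=im.copy(); im[225:]=0; print("blue");lids(im,cv,76,150)
im,_=cam("side"); cv2.imwrite("pics/s2.png",cv2.resize(im[60:220,240:440],(750,600))[:,:,::-1]); print(bot.read_state()["t"])
E
```

```text
69.82589035831059 [ 0.602 -0.619 -0.034] 0.0
pocket1 top view
[231.05 197.15] [580.65  185.229] 52.08133515757937 41.570628441138005 81.64501136536435
[306.638 199.655] [568.211 -28.247] 51.28794056009951 41.39850640026517 67.14926508609051
[186.72 190.46] [602.896 311.564] 51.91305979086166 39.47992179869303 82.13602395191829
blue
[305.265 118.441] [569.812 -27.252] 40.286737192451106 50.42057025912646 64.67940620857145
32.9
```

View pics/s2.png

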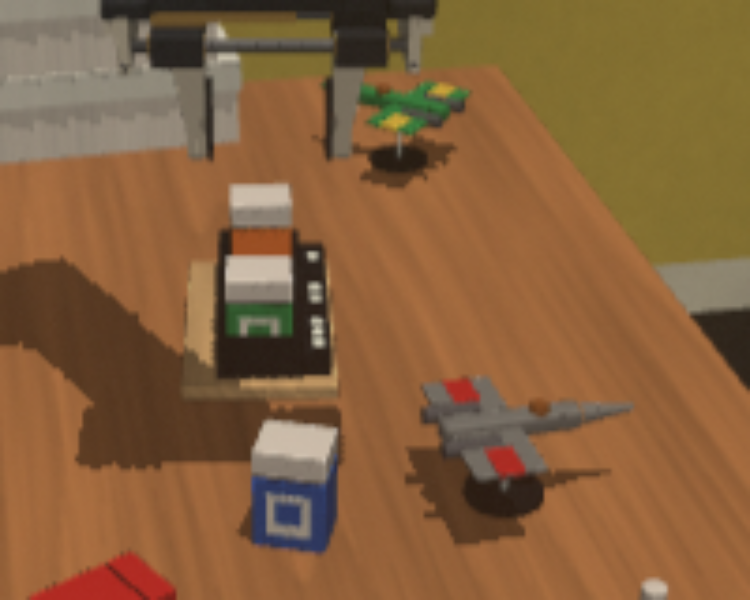

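The orange box is seated in the one-dot pocket at (602.9,311.6) in the world. Green and the ship are unmoved, and the blue box is clear. Next I take blue into the two-dot pocket.

```bash
python3 - <<'E'
from h import *
c=[569.5,-27.8]; yw=np.radians(-23.8)
bot.move_ptp([*c,150],down(yw)); bot.line_to([*c,40],velocity=130)
bot.move_gripper(30,force=20); s=bot.read_state(); print("w",s["width"],s["finger_force"],s["contact_force"])
bot.line_to([*c,220],velocity=180); bot.move_ptp([*P2,220],down(RY)); bot.line_to([*P2,140],velocity=120); bot.pause(.3)
f0=bot.read_state()["contact_force"]; ok=True
for b in (56,48,44,36,28,21):
    bot.line_to([*P2,40+b],velocity=60); f=bot.read_state()["contact_force"]-f0; print(b,f)
    if np.linalg.norm(f)>6: ok=False;print("CONTACT");break
if ok:
    p=lower([*P2,61],53,thr=3)
    bot.move_gripper(70); bot.pause(.4); print(bot.read_state()["width"])
    bot.line_to([*P2,240],velocity=150); bot.move_ptp([560,60,250],down(RY)); bot.pause(.5)
im,cv=cam("top")
for cc in blobs(mask(im,(0,0,140),(180,50,255)),150):
    b=cv2.boxPoints(cv2.minAreaRect(cc)); P=plane(b,cv,92)[:,:2]
    if 120<P[:,1].mean()<340: print(P.mean(0),np.linalg.norm(P[1]-P[0]),np.linalg.norm(P[2]-P[1]))
im,_=cam("side"); cv2.imwrite("pics/s3.png",cv2.resize(im[60:220,240:440],(750,600))[:,:,::-1]); print(bot.read_state()["t"])
E
```

```text
w 49.618626668812155 19.934025406837463 [-0.748 -0.505  3.73 ]
56 [1.232 0.111 0.09 ]
48 [ 0.829 -0.394 -0.038]
44 [ 0.419 -0.181 -0.784]
36 [-0.609  0.04  -0.203]
28 [ 1.355  0.114 -0.193]
21 [0.048 0.106 0.511]
lower stop z 56.0 df 4.019910645246515
70.13036402813027
45.45
```

View pics/s3.png

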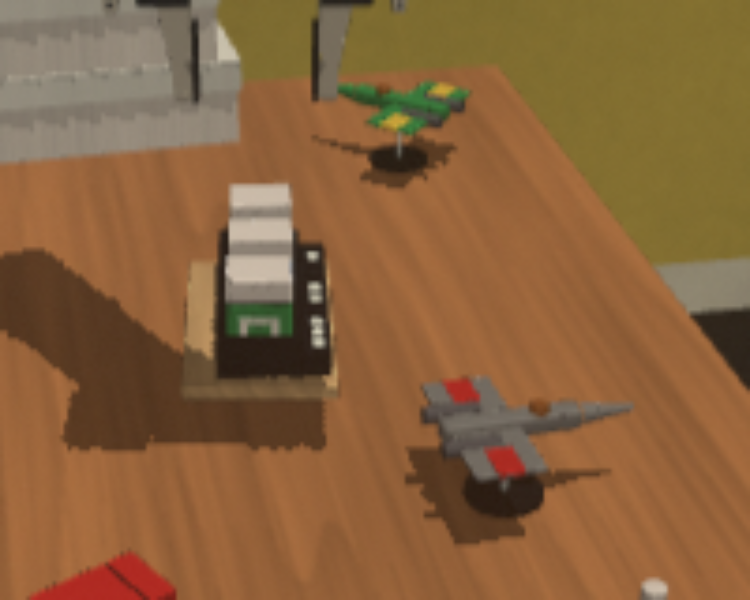

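All three lids stand level in the rack, at about (260,200), (260,235) and (258,275) in the crop, and nothing else has moved. I hand the job in.

```bash
python3 -c "
from h import *
print(bot.close_job())"
```

```text
the job is handed in; nothing more can be done
None
```

The job is handed in at about 45 s on the robot clock: orange is in the one-dot pocket, blue in the two-dot pocket, and the green box, ship and paint bottle were not touched; the judge's result was not returned.

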